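Fetch the heat sink from behind its bin under the bench riser

ROBOT

A 6-joint arm with a two-finger parallel gripper is mounted at the origin on a cart in front of the work surface, level with it; the furniture and walls round the work are solid. World frame = base frame: x ahead of the robot, y to its left, z up, the work surface at z = 0. Lengths are in m, angles in rad, forces in N, time in s.
With the tool pointing down it reaches from about 0.3 to 0.875 m from the base axis. Payload 6.4 kg.
Tool frame: the origin (TCP) lies midway between the tips of the shut fingers; the grasp point (between the pads) lies 19 mm behind it; z points along the fingers, x is the direction in which the jaws open and shut, and the axes are right-handed (so a half turn about z gives the same grasp; the last joint's range is limited). The gripper opens to 85 mm and grips with 20 to 120 N. Pads are 22 mm wide; open, the fingers measure 114 mm over their backs; the gripper's body (76 mm by 85 mm) begins 54 mm behind the grasp point. The pads swing forward as they close: fully open they stand 13 mm farther back than shut.
Start: joints at [0.898, 0.181, 1.607, -0, 1.354, -0.206], TCP at [0.259, 0.514, 0.231] pointing down, gripper open.
Joint ranges: [-2.99, 2.99], [-0.89, 2.07], [0.3, 2.58], [-1.14, 4.28], [0, 2.63], [-3.12, 3.12]. Speed limits (rad/s): [2.57, 2.57, 3.01, 3.14, 3.14, 3.14].

INTERFACE

Orientations are given as a 3x3 rotation matrix whose columns are the frame's x, y, z axes.
In Python, from cell import manip gives the robot as it stands. The module is installed in compiled form; this text tells all that it offers.
- The arm moves only by the tool play_rows, never from a script. Its argument "steps" is a list of rows, each a list of 3 entries, a list of its own where there are three numbers: the shift along the tool's x, y, z as a fraction of full scale, then the turn about the tool's z as a fraction of full scale, then the closure, from 0 (fully open) to 1 (shut). A call has 1 to 8 rows; each row shifts and turns the commanded pose from where the row before left it, along the tool's axes as they then stand; what a row does not reach is not made up. Full scale, the value 1, is 0.06 m for a shift and 8 degrees for a turn. A row lasts 1/8 s, in which the tool goes at most 62.5 mm and 10.7 degrees, less where a joint would pass 70% of its speed; a pose out of reach is approached as far as the arm can. A call with a number of a shift or a turn outside -1 to 1 is refused whole. A call with a gripper value outside its range is refused whole. The fingers move at their own pace and stop on an object; "newtons" is the grip in N (left out, the last holds). Time passes only in rows, so rows that do not move let the fingers close. It gives the time, the measured TCP pose, the force and the opening at its end, in the units of the state.
- manip.get_obs(): the state, without advancing time (a new reading comes with each control period).
- manip.read_camera(name): name is "scene" or "top"; returns a dict with "frame" (400x640x3 uint8, red, green, blue), "depth" (400x640 float32, m along the optical axis (not along the pixel's ray), 0 where there is no reading), "camera_matrix" (3x3 intrinsics, pixels), "dist_coeffs" ([k1, k2, p1, p2, k3] as OpenCV has them; the pictures are not rectified), "rvec" (rotation vector, rad) and "tvec" (3), from world to camera coordinates, as OpenCV has them. Camera axes: x right, y down, z forward; pixel columns grow to the right and rows downward; lengths in m; the calibration is good to about 2 mm. A picture is of the moment at which its call begins.
- manip.sign_off(): hands the job in, once; it reports no verdict.
The state is a dict: "t": time; "qpos": joint angles; "qvel": joint speeds; "tau": joint torques, N m; "position": TCP position; "orientation": TCP orientation; "wrist_force": force on the tool from outside, world axes, zero at the start; "wrist_torque": the same for the moment, N m; "width": finger opening in m.
Only numpy, scipy, OpenCV 4.12 (cv2) and the standard library are available. Lean on these libraries where they do the work, as an engineer would, in place of code of your own. Each camera call takes 0.05 s, during which the arm holds its last target. There are 200 camera calls.

TASK

The heat sink for the black panel is kept under the bench riser, behind one of the two yellow bins. Lift that bin out, lay the heat sink flat, fins up, on the floor of the panel's middle pocket, and put the bin back in its bay where it stood, square between its guides and behind the front lip. Keep the bin upright so that nothing spills, and leave the other bin, what stands behind it, the panel and the other loose things where they are.

Things in the scene. Friction and masses are not known exactly. Their poses are not given: they have to be found in the camera images.
- riser: Fixed grey sheet-steel bench riser, C-shaped: base tray 200 deep x 340 wide, back panel and a deck above; open at the front. Origin: middle of the tray's front edge, at bench level; x runs from the open front to the back, y to the left, z up. Tray floor at z = 4 mm; front stop lip at x = 0 to 3 mm rises 6 mm above the floor. Two bays for bins, centred on y = +85 and y = -85 mm.
- deck_edge (a point): Middle of the lower front edge of the riser's deck (x = 40, z = 180 mm in the riser's frame). The deck runs from here to the back over both bays; a dish, calipers and a sanding block are fixed on top of it, up to 215 mm above the bench.
- bay_left (a point): Centre of the left bay on the tray floor (x = 40, y = +85, z = 4 mm in the riser's frame); the right bay is its mirror image. Each bay has two aluminium guide strips along x, 6 wide and 8 high, x = 7 to 73 mm, 71 mm free between them for a 60 mm bin. The bench to the right of the riser's front, about 10 cm wide, is clear to stand a bin on.
- bin: Yellow bin behind which the heat sink lies (left or right bay, it varies); brass spacers in it, they stay in; 0.11 to 0.23 kg. Outside 64 deep (x) x 60 wide (y) x 62 high; flat side walls 3 thick, full height over the rear 46 mm, 38 high at the front; front wall 36 high. Origin: centre of its underside; x to the back, y left, z up. At home its origin is near a bay's centre.
- heat_sink: Black finned heat sink, 30 (x) x 40 (y) x 22 (z) mm, 40 to 60 g, on its flat 4 mm base, fins up. Origin: centre of its underside; z up. At the start it is on the tray floor about 10 to 20 mm behind its bin, about 105 mm from the riser's front, its 40 mm length roughly along the riser's x, so it is best gripped across its 30 mm width (own x).
- other_bin: The same yellow bin (same size, origin and axes) in the other bay, filled with steel nuts; stays where it is.
- spacer_block: Plain white block 30 x 45 x 20 mm, behind the other bin; stays where it is. Origin: centre of its underside.
- panel: Black machined panel lying flat on the bench, 103 (x) x 385 (y) x 14 (z) mm, 0.62 kg, loose. Origin: centre of its underside; y along its length. Three pockets between raised rims and cross ribs 13 to 14 mm high; the middle one spans x = -34 to +34 and y = -59 to +53 mm, its floor is 4 mm above the underside. It lies right of the riser, its length about across the line of sight from the robot.
- capacitor_a: Black upright cylinder, 26 mm diameter, 35 high, on the bench in front of the riser. Origin: centre of its underside.
- capacitor_b: A second such cylinder beside it, same origin.
- pliers: Red-handled pliers lying flat behind the panel, 59 x 167 x 10 mm. Origin: centre of the underside; y along the length.

How it is judged:
By the outcome, as a careful person would: the job done as asked, in the order asked, and still so for the second after the job is handed in, with the robot touching nothing.
It also fails if it takes over 69 s, if anything falls off the work surface, if the arm or the gripper's body presses on something with over 40 N, if the wrist force passes 120 N, or if a joint passes its speed limit or range.

## Working session

There is one attempt and no reset: what is moved stays moved. The work goes in short steps, Python scripts to look and compute and a tool call to move; the robot and the scene stay as the last step left them, time stands still between calls to the robot, and variables do not carry over. Pictures are saved under pics/ and viewed, about 8 in all and at most 12, crops included, and the job is handed in when it is done.

Besides the shell and the picture viewer there is one more tool, called after ">>>" in YAML: its name, and indented under it one key for each argument. play_rows: Moves the arm, as the interface text tells. Shift numbers are shares of 0.06 m and turn numbers shares of 8 degrees, none past 1 either way. Its arguments: {"type":"object","properties":{"steps":{"type":"array"},"newtons":{"type":"number"}},"required":["steps"]}

```bash
mkdir -p pics
cat > h.py <<'E'
import numpy as np, cv2
from cell import manip
def cam(n):
    c=manip.read_camera(n); c['R']=cv2.Rodrigues(np.array(c['rvec'],float))[0]; c['t']=np.array(c['tvec'],float).ravel(); return c
def world(c):
    h,w=c['depth'].shape; u,v=np.meshgrid(np.arange(w),np.arange(h))
    p=cv2.undistortPoints(np.stack([u,v],-1).reshape(-1,1,2).astype(np.float64),np.array(c['camera_matrix']),np.array(c['dist_coeffs'])).reshape(h,w,2)
    d=c['depth'].astype(float); P=np.dstack([p*d[...,None],d])
    W=(P-c['t'])@c['R']; W[d==0]=np.nan; return W
def save(c,name): cv2.imwrite('pics/'+name,cv2.cvtColor(c['frame'],cv2.COLOR_RGB2BGR))
E
python3 - <<'E'
from h import *
for n in('scene','top'):
    c=cam(n); save(c,n+'0.png'); np.save(n+'0.npy',world(c)); print(n,-c['R'].T@c['t'],c['R'][2])
o=manip.get_obs(); print(o['position'],o['orientation'],o['t'],o['width'])
E
```

```text
scene [-0.13897048  0.97534766  0.8552882 ] [ 0.49982625 -0.70691442 -0.50044552]
top [ 0.44433715 -0.01882484  1.49611562] [ 0.09289378 -0.00993424 -0.99562646]
[0.25845558 0.51308343 0.23046221] [[ 4.50068369e-01  8.92993574e-01 -9.69578813e-04]
 [ 8.92992745e-01 -4.50069312e-01 -1.25368046e-03]
 [-1.55590627e-03 -3.01584924e-04 -9.99998744e-01]] 0.1 0.08532522628556093
```

View pics/scene0.png

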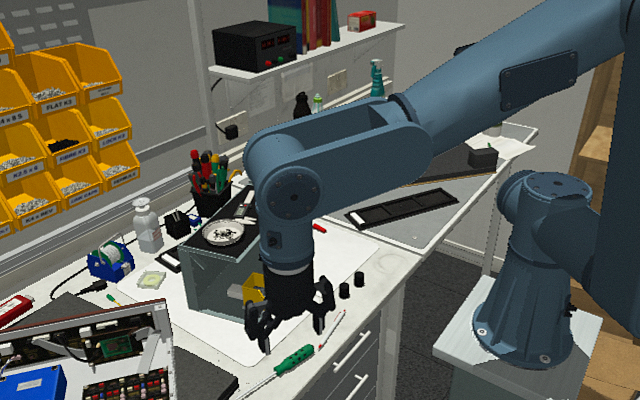

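View pics/top0.png

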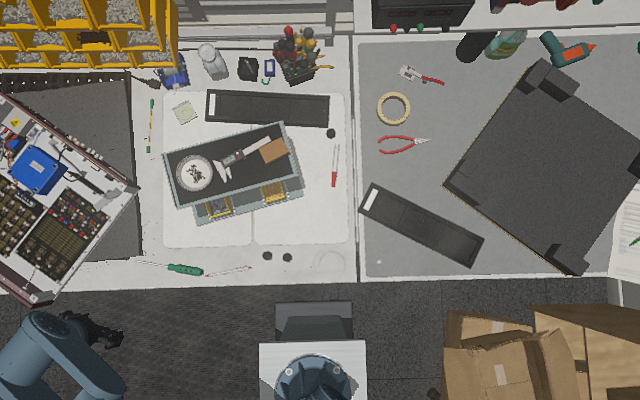

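The scene view shows the arm hiding the riser. In the top view the riser is around (235,170), both bins' fronts are at (215,208) and (272,192), the panel is at (420,225), and the pliers are at (400,145).

Run:
```python
from h import *
im=cv2.imread('pics/top0.png'); W=np.load('top0.npy')
a=cv2.resize(im[110:240,150:350],None,fx=4,fy=4,interpolation=cv2.INTER_CUBIC)
cv2.imwrite('pics/crop.png',a)
# tray/bench/deck
for (u,v) in [(235,165),(215,208),(272,192),(200,222),(302,190),(162,155),(285,122),(420,225),(268,256),(288,257),(400,145),(320,385)]: print((u,v),W[v,u].round(4))
m=(W[...,2]>.17)&(W[...,2]<.2); m[:,350:]=0;m[:100]=0;m[240:]=0;m[:,:150]=0
r=cv2.minAreaRect((W[m][:,:2]*1000).astype(np.float32)); print('deck',r,cv2.boxPoints(r), np.median(W[m][:,2]))
m=(W[...,2]>.008)&(W[...,2]<.025); m[:,:356]=0;m[:170]=0;m[275:]=0;m[:,490:]=0
n,l,s,_=cv2.connectedComponentsWithStats(m.astype(np.uint8)); print(s)
k=1+s[1:,4].argmax(); r=cv2.minAreaRect((W[l==k][:,:2]*1000).astype(np.float32)); print('panel',r,cv2.boxPoints(r))
```

```text
(235, 165) [0.6575 0.194  0.1815]
(215, 208) [0.5527 0.2789 0.0351]
(272, 192) [0.5978 0.1091 0.0209]
(200, 222) [ 5.138e-01  3.318e-01 -2.000e-04]
(302, 190) [0.6032 0.0182 0.0045]
(162, 155) [0.6868 0.3854 0.197 ]
(285, 122) [0.8152 0.0653 0.0129]
(420, 225) [ 0.4859 -0.3395  0.0047]
(268, 256) [0.4052 0.1242 0.0246]
(288, 257) [0.4007 0.0642 0.0294]
(400, 145) [ 0.7354 -0.2893  0.004 ]
(320, 385) [ 0.115  -0.0205  0.3264]
deck ((660.6051635742188, 207.11688232421875), (161.4293212890625, 341.58087158203125), 14.374543190002441) [[540.0171   352.5223  ]
 [624.81775   21.63511 ]
 [781.19324   61.711456]
 [696.3926   392.59866 ]] 0.18527772772178416
[[     0      0    640    400 254354]
 [   447    170      7      8     11]
 [   477    170      2      1      2]
 [   474    173      1      1      1]
 [   483    173      1      1      1]
 [   485    172      1      1      1]
 [   487    174      1      1      1]
 [   489    175      1      1      1]
 [   416    176      1      1      1]
 [   470    176      2      1      2]
 [   477    176      1      1      1]
 [   441    179     25  
[... 5757 characters left out ...]
383    258      1      1      1]
 [   443    259      1      1      1]
 [   467    258      1      1      1]
 [   453    260      1      1      1]
 [   455    261      1      1      1]
 [   412    262      1      1      1]
 [   484    267      1      1      1]
 [   427    269      1      1      1]
 [   433    269      1      1      1]
 [   469    272      1      1      1]
 [   483    273      1      1      1]
 [   429    274      1      1      1]
 [   446    274      1      1      1]]
panel ((486.62274169921875, -342.7561950683594), (375.2647705078125, 101.40431213378906), 60.390777587890625) [[ 349.83575 -480.83566]
 [ 437.99823 -530.93774]
 [ 623.4097  -204.67673]
 [ 535.24725 -154.57465]]
```

View pics/crop.png

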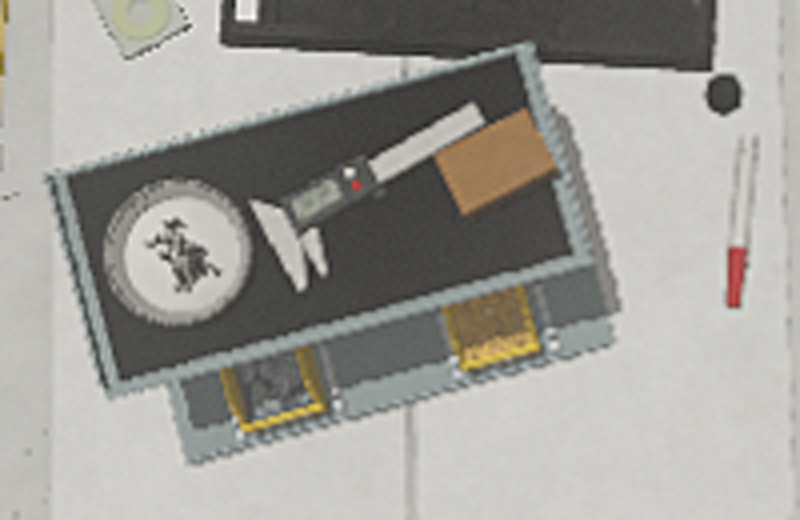

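The right bin, at crop (490,330), holds brass spacers, so it is the target. The left bin, at crop (275,385), holds grey nuts. The heat sink lies deep under the deck, so a straight-down tool can't reach it. I'll test how the turn entry behaves.

>>> play_rows:
  steps:
    - [[0,0,0],[0,0.5,0],0]

```text
invalid input at $.steps[0][1]: expected a number
```

>>> play_rows:
  steps:
    - [[0,0,-0.4],-0.857,0]
    - [[0,0,-0.4],-0.857,0]
    - [[0,0,-0.4],-0.857,0]
    - [[0,0,-0.4],-0.857,0]
    - [[0,0,-0.4],-0.857,0]
    - [[0,0,-0.4],-0.857,0]

```text
t: 0.85
position: [0.2586, 0.5133, 0.3756]
orientation: [[-0.252, 0.968, -0.001], [0.968, 0.252, -0.001], [-0.001, -0.001, -1.0]]
wrist_force: [-0.3, -0.5, 1.0]
width: 0.0854
```

>>> play_rows:
  steps:
    - [[-0.82,0.52,0],0,0]
    - [[-0.82,0.52,0],0,0]
    - [[-0.82,0.52,0],0,0]
    - [[-0.82,0.52,0],0,0]
    - [[-0.82,0.52,0],0,0]
    - [[-0.82,0.52,0],0,0]
    - [[-0.82,0.52,0],0,0]
    - [[-0.82,0.52,0],0,0]

```text
t: 1.85
position: [0.5994, 0.1928, 0.3748]
orientation: [[-0.248, 0.969, -0.001], [0.969, 0.248, 0.0], [0.0, -0.001, -1.0]]
wrist_force: [1.1, 1.0, 1.0]
width: 0.0854
```

Run:
```python
from h import *
print(manip.get_obs()['qpos'])
c=cam('scene'); save(c,'scene1.png'); np.save('scene1.npy',world(c))
W=np.load('top0.npy'); 
# height map ahead
H=W[...,2]; 
for x in (.8,.9,1.0,1.1):
  m=abs(W[...,0]-x)<.05
  print(x,[(y,round(float(np.nanmax(np.where(m&(abs(W[...,1]-y)<.05),H,-1))),2)) for y in (-.2,-.1,0,.1,.2,.3,.4)])
# tray front edge z 2..8mm & panel
im=cv2.imread('pics/scene1.png'); cv2.imwrite('pics/s1c.png',cv2.resize(im[180:340,150:390],None,fx=3.3,fy=3.3,interpolation=cv2.INTER_CUBIC))
```

```text
[ 1.22879772e-01  2.28485410e-01  1.26699273e+00  1.71533847e-04
  1.64694227e+00 -1.69898153e+00]
0.8 [(-0.2, 0.03), (-0.1, 0.02), (0, 0.02), (0.1, 0.2), (0.2, 0.19), (0.3, 0.02), (0.4, 0.02)]
0.9 [(-0.2, 0.53), (-0.1, 0.42), (0, 0.19), (0.1, 0.16), (0.2, 0.05), (0.3, 0.57), (0.4, 0.57)]
1.0 [(-0.2, 0.49), (-0.1, 0.42), (0, 0.22), (0.1, 0.21), (0.2, 0.16), (0.3, 0.52), (0.4, 0.52)]
1.1 [(-0.2, 0.06), (-0.1, 0.3), (0, 0.25), (0.1, 0.25), (0.2, 0.25), (0.3, 0.32), (0.4, 0.15)]
```

View pics/s1c.png

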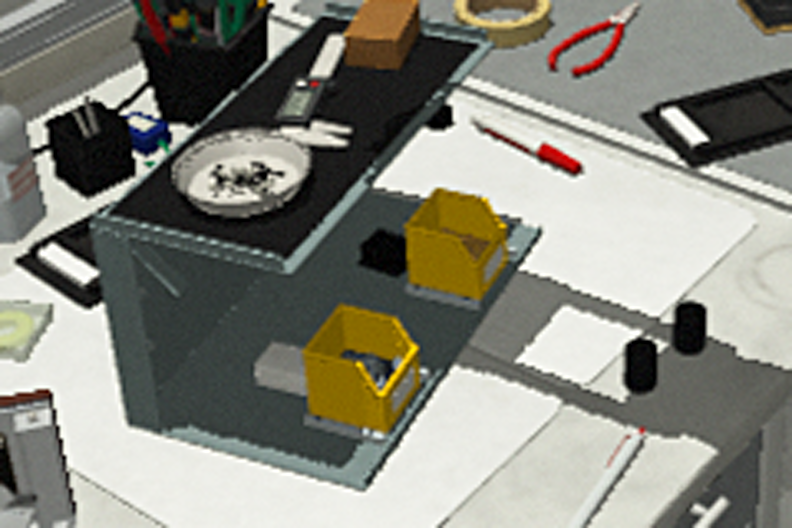

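The view confirms it. The black heat sink at (383,250) is behind the right bin at (455,245), and the grey/white block at (280,365) is behind the left bin. The turn entry works about tool z only, so next I'll see how the arm behaves at the edge of its reach, up high in clear air.

>>> play_rows:
  steps:
    - [[0.33,0,-0.9],0,0]
    - [[0.33,0,-0.9],0,0]
    - [[0.33,0,-0.9],0,0]
    - [[0.33,0,-0.9],0,0]
    - [[0,1,0],0,0]
    - [[0,1,0],0,0]
    - [[0,1,0],0,0]

```text
t: 2.78
position: [0.7114, 0.2979, 0.5452]
orientation: [[-0.249, 0.968, 0.023], [0.969, 0.248, 0.012], [0.006, 0.025, -1.0]]
wrist_force: [0.5, 0.7, -0.1]
width: 0.0853
```

Run:
```python
from h import *
print(np.round(manip.get_obs()['qpos'],3))
```

```text
[ 0.24   0.684  0.306  0.008  2.127 -1.577]
```

>>> play_rows:
  steps:
    - [[0,1,0],0,0]
    - [[0,1,0],0,0]
    - [[0,1,0],0,0]

```text
t: 3.15
position: [0.7857, 0.3032, 0.4953]
orientation: [[-0.25, 0.96, 0.125], [0.968, 0.245, 0.051], [0.018, 0.134, -0.991]]
wrist_force: [-0.2, 0.9, -0.7]
width: 0.0856
```

Run:
```python
from h import *
print(np.round(manip.get_obs()['qpos'],3))
```

```text
[ 0.219  0.756  0.3    0.024  1.952 -1.592]
```

>>> play_rows:
  steps:
    - [[0,0.6,-0.8],0,0]
    - [[0,0.6,-0.8],0,0]
    - [[0,0.6,-0.8],0,0]

```text
t: 3.52
position: [0.7658, 0.2833, 0.5865]
orientation: [[-0.252, 0.942, 0.224], [0.967, 0.238, 0.087], [0.029, 0.238, -0.971]]
wrist_force: [-0.1, -0.4, 0.1]
width: 0.0856
```

Run:
```python
from h import *
print(np.round(manip.get_obs()['qpos'],3))
```

```text
[ 0.193  0.646  0.298  0.046  1.959 -1.607]
```

>>> play_rows:
  steps:
    - [[0.2,0.85,-0.4],0,0]
    - [[0.2,0.85,-0.4],0,0]
    - [[0.2,0.85,-0.4],0,0]
    - [[0.2,0.85,-0.4],0,0]
    - [[0.2,0.85,-0.4],0,0]
    - [[0.2,0.85,-0.4],0,0]

```text
t: 4.28
position: [0.7895, 0.3281, 0.6422]
orientation: [[-0.261, 0.873, 0.413], [0.964, 0.211, 0.163], [0.055, 0.44, -0.896]]
wrist_force: [0.3, 0.8, 0.2]
width: 0.0856
```

Run:
```python
from h import *
print(np.round(manip.get_obs()['qpos'],3))
```

```text
[ 0.232  0.601  0.298  0.065  1.786 -1.562]
```

>>> play_rows:
  steps:
    - [[-0.5,0.8,-0.3],0,0]
    - [[-0.5,0.8,-0.3],0,0]
    - [[-0.5,0.8,-0.3],0,0]
    - [[-0.5,0.8,-0.3],0,0]

```text
t: 4.78
position: [0.8424, 0.2059, 0.6869]
orientation: [[-0.263, 0.813, 0.52], [0.963, 0.188, 0.194], [0.06, 0.551, -0.832]]
wrist_force: [-0.2, -0.2, 0.2]
width: 0.0855
```

Run:
```python
from h import *
print(np.round(manip.get_obs()['qpos'],3))
```

```text
[ 0.039  0.566  0.299  0.176  1.711 -1.705]
```

>>> play_rows:
  steps:
    - [[-0.8,0.5,-0.2],0,0]
    - [[-0.8,0.5,-0.2],0,0]
    - [[-0.7,0.6,-0.2],0,0]
    - [[-0.7,0.6,-0.2],0,0]
    - [[-0.6,0.7,-0.2],0,0]
    - [[-0.6,0.7,-0.2],0,0]

```text
t: 5.52
position: [0.8901, -0.0128, 0.725]
orientation: [[-0.247, 0.717, 0.652], [0.968, 0.155, 0.196], [0.039, 0.68, -0.732]]
wrist_force: [-0.1, -0.4, -0.1]
width: 0.0851
```

Run:
```python
from h import *
print(np.round(manip.get_obs()['qpos'],3))
W=np.load('top0.npy'); print('max h x>.8:',np.nanmax(np.where((W[...,0]>.8)&(abs(W[...,1])<.5),W[...,2],0)))
```

```text
[-0.283  0.557  0.299  0.38   1.619 -1.936]
max h x>.8: 0.5738767685309121
```

>>> play_rows:
  steps:
    - [[-0.4,0.85,-0.2],0,0]
    - [[-0.4,0.85,-0.2],0,0]
    - [[-0.4,0.85,-0.2],0,0]

```text
t: 5.9
position: [0.8955, -0.0516, 0.7653]
orientation: [[-0.229, 0.641, 0.733], [0.973, 0.135, 0.186], [0.02, 0.755, -0.655]]
wrist_force: [-0.1, -0.8, 0.5]
width: 0.0853
```

Run:
```python
from h import *
print(np.round(manip.get_obs()['qpos'],3))
```

```text
[-0.342  0.533  0.298  0.434  1.548 -1.968]
```

```bash
cat > k.py <<'E'
import numpy as np
from scipy.optimize import least_squares
from scipy.spatial.transform import Rotation as Ro
Q=np.array([[.898,.181,1.607,0,1.354,-.206],[.123,.2285,1.267,0,1.647,-1.699],[.24,.684,.306,.008,2.127,-1.577],[.219,.756,.300,.024,1.952,-1.592],[.193,.646,.298,.046,1.959,-1.607],[.232,.601,.298,.065,1.786,-1.562],[.039,.566,.299,.176,1.711,-1.705],[-.283,.557,.299,.38,1.619,-1.936],[-.342,.533,.298,.434,1.548,-1.968]])
P=np.array([[.259,.5135,.231],[.5994,.1928,.3748],[.7114,.2979,.5452],[.7857,.3032,.4953],[.7658,.2833,.5865],[.7895,.3281,.6422],[.8424,.2059,.6869],[.8901,-.0128,.725],[.8955,-.0516,.7653]])
Ry=lambda a:Ro.from_euler('y',a).as_matrix(); Rz=lambda a:Ro.from_euler('z',a).as_matrix()
def fk(q,p,s4=1,s6=-1):
    a0,d,z0,L1,e,L2,e2,L3=p
    R=Rz(q[0]); x=R@[a0,d,0]+[0,0,z0]
    R=R@Ry(q[1]); x=x+R@[0,0,L1]
    R=R@Ry(q[2]); x=x+R@[e,0,L2]
    R=R@Rz(s4*q[3])@Ry(q[4]); x=x+R@[e2,0,L3]
    return x,R@Rz(s6*-1*q[5])
E
cat > fit.py <<'E'
from k import *
import json
for s4 in(1,-1):
    f=lambda p:np.concatenate([fk(q,p,s4)[0]-x for q,x in zip(Q,P)]+[.01*(p-[0,.1,.4,.4,0,.4,0,.2])])
    r=least_squares(f,[0,.1,.4,.4,0,.4,0,.2]); print(s4,r.x.round(4),abs(r.fun[:-8]).max(),np.sqrt(np.mean(r.fun[:-8]**2)))
    print(fk(Q[-1],r.x,s4)[1].round(3))
    json.dump(list(r.x),open('p%d.json'%s4,'w'))
E
python3 fit.py
```

```text
1 [3.000e-04 1.178e-01 3.140e-01 4.376e-01 8.560e-02 5.147e-01 2.000e-04
 3.188e-01] 0.0005005374481367175 0.00023622234310677028
[[ 0.228 -0.641  0.733]
 [-0.973 -0.135  0.185]
 [-0.02  -0.756 -0.655]]
-1 [ 0.2091  0.1554  0.8268 -0.0497  0.4946  0.2609 -0.1715 -0.0232] 0.06738045510111967 0.0387861636559076
[[-0.262 -0.853  0.451]
 [-0.791 -0.078 -0.607]
 [ 0.553 -0.515 -0.655]]
```

The kinematic model fits to 0.5 mm. The tool is tilted 49° at yaw 14°, which matches the riser. Next I'll measure the parts in the riser frame and check the planned poses for reach.

```bash
cat >> k.py <<'E'
import json
p=json.load(open('p1.json')) if __import__('os').path.exists('p1.json') else None
lo=np.array([-2.99,-.89,.3,-1.14,0,-3.12]);hi=np.array([2.99,2.07,2.58,4.28,2.63,3.12])
def FK(q):
    x,R=fk(q,p); return x,R@Rz(np.pi)
def ik(x,R,q0):
    def f(q):
        a,B=FK(q); return np.r_[(a-x)*10,Ro.from_matrix(B.T@R).as_rotvec()]
    r=least_squares(f,np.clip(q0,lo+.01,hi-.01),bounds=(lo,hi)); return r.x,abs(r.fun).max()
yr=np.radians(14.37); Xr=np.array([np.cos(yr),np.sin(yr),0]); Yr=np.array([-np.sin(yr),np.cos(yr),0])
O=np.array([.5437,.1771,0])
def rw(x,y,z): return O+(x*Xr+y*Yr+np.array([0,0,z*1.]))*1
def toR(W): return np.stack([(W-O)@Xr,(W-O)@Yr,W[...,2]],-1)
def toolR(th=49,yaw=14.37):
    y=np.radians(yaw);t=np.radians(th);h=np.array([np.cos(y),np.sin(y),0]);z=h*np.sin(t)-np.array([0,0,np.cos(t)])
    X=np.array([-np.sin(y),np.cos(y),0]); return np.stack([X,np.cross(z,X),z],1)
E
python3 - <<'E'
from k import *; import cv2
R=toolR(); z=R[:,2]; q=Q[-1]
for n,g in [('bin',rw(.04,-.085,.048)),('sink',rw(.105,-.085,.027)),('stage',rw(-.02,-.225,.046)),('panel',np.array([.487,-.343,.027])),('panel.2',np.array([.487,-.343,.2]))]:
    s,e=ik(g+.019*z,R,q); print(n,(g+.019*z).round(3),s.round(2),'err',round(e,5))
W=np.load('scene1.npy'); r=toR(W)*1000
im=cv2.imread('pics/scene1.png').astype(int); b,g,rr=im[...,0],im[...,1],im[...,2]
def rep(n,m):
    c=r[m]; print(n,len(c),np.percentile(c,[2,50,98],axis=0).round(1).tolist())
inr=(r[...,0]>-5)&(r[...,0]<190)&(abs(r[...,1])<168)&(r[...,2]>0)
yel=(rr>b+60)&inr
for sgn,n in((1,'left'),(-1,'right')):
    m=yel&(sgn*r[...,1]>30)&(r[...,2]<75); rep(n+' bin',m)
    t=m&(r[...,2]>57); rep(n+' top',t)
    rect=cv2.minAreaRect(r[t][:,:2].astype(np.float32)); print(rect)
dark=(im.sum(-1)<110)&inr&(r[...,2]>5)&(r[...,2]<34)&(r[...,1]<-30)&(r[...,0]>60); rep('sink',dark)
t=dark&(r[...,2]>20); rep('sinktop',t); print(cv2.minAreaRect(r[t][:,:2].astype(np.float32)))
# tray floor outline
f=(abs(r[...,2]-4)<3)&(r[...,0]>-20)&(r[...,0]<40)&(abs(r[...,1])<200)
T=np.load('top0.npy'); rt=toR(T)*1000
for nm,q_ in(('top',rt),('scene',r)):
    k=(q_[...,0]>-15)&(q_[...,0]<15)&(abs(q_[...,1])<30)
    x=q_[k]; o=np.argsort(x[:,0]); x=x[o]; print(nm,[(int(a[0]),round(a[2],1)) for a in x[::max(1,len(x)//25)]])
E
```

```text
bin [0.617 0.108 0.036] [-0.13  0.32  2.11  1.28  0.24 -3.12] err 0.17364
sink [0.68  0.124 0.015] [-0.09  0.47  1.95  1.31  0.21 -3.12] err 0.16084
stage [ 0.594 -0.042  0.034] [-0.48  0.28  2.12  1.04  0.45 -3.12] err 0.23485
panel [ 0.501 -0.339  0.015] [-1.04  0.45  1.86  0.68  0.83 -3.12] err 0.36214
panel.2 [ 0.501 -0.339  0.188] [-1.12  0.13  1.89  0.73  1.09 -3.12] err 0.20305
left bin 888 [[12.8, 59.1, 5.4], [47.0, 110.3, 38.6], [76.7, 121.4, 64.3]]
left top 136 [[27.4, 59.0, 57.2], [60.8, 97.2, 62.2], [77.0, 121.3, 65.9]]
((52.584373474121094, 89.3221435546875), (64.77692413330078, 51.66107940673828), 88.80159759521484)
right bin 768 [[12.5, -110.2, 6.0], [44.8, -64.4, 37.3], [75.7, -46.4, 64.4]]
right top 102 [[29.5, -109.4, 57.3], [60.1, -72.9, 61.7], [77.3, -45.6, 65.8]]
((53.16194152832031, -76.77925109863281), (66.21414184570312, 50.3686637878418), 87.3288345336914)
sink 141 [[88.6, -85.4, 5.7], [106.7, -66.1, 18.8], [126.3, -56.5, 25.1]]
sinktop 60 [[89.8, -88.7, 20.1], [107.5, -71.8, 22.3], [125.5, -57.9, 25.5]]
((106.97989654541016, -73.65606689453125), (32.45176315
[... 621 characters left out ...]
float64(11.7)), (12, np.float64(-3.7)), (13, np.float64(2.3)), (14, np.float64(0.5))]
scene [(-14, np.float64(-3.1)), (-13, np.float64(-4.3)), (-12, np.float64(0.1)), (-11, np.float64(-2.2)), (-9, np.float64(-0.3)), (-9, np.float64(-1.7)), (-7, np.float64(-2.5)), (-6, np.float64(-5.4)), (-5, np.float64(-0.1)), (-3, np.float64(-3.8)), (-2, np.float64(-3.5)), (-1, np.float64(-0.7)), (0, np.float64(-3.3)), (1, np.float64(-3.6)), (2, np.float64(0.5)), (2, np.float64(4.8)), (3, np.float64(7.8)), (3, np.float64(-3.4)), (3, np.float64(7.5)), (4, np.float64(6.0)), (5, np.float64(-1.3)), (8, np.float64(3.8)), (10, np.float64(1.3)), (12, np.float64(-0.7)), (13, np.float64(0.0)), (14, np.float64(1.1))]
```

```bash
sed -i 's/^O=.*/O=np.array([.5437,.1771,0])+.0035*Xr+.006*Yr/' k.py
python3 - <<'E'
from k import *
rng=np.random.default_rng(0)
pts=[('high',np.array([.75,-.05,.6])),('pre',rw(-.05,-.084,.1)),('bin',rw(.04,-.084,.048)),('bin up',rw(.04,-.084,.07)),('sink',rw(.105,-.08,.027)),('stage',rw(-.02,-.225,.046)),('panel',np.array([.487,-.343,.027])),('panel.2',np.array([.487,-.343,.15]))]
for th in (40,44,49,55):
  R=toolR(th)@Rz(np.pi); z=R[:,2]
  for n,g in pts:
    S=set()
    for k in range(12):
        s,e=ik(g+.019*z,R,rng.uniform(lo,hi)*.5+.25*(lo+hi))
        if e<2e-3 : S.add(tuple(s.round(2)))
    print(th,n,*sorted(S)[:4])
E
```

```text
40 high (np.float64(-0.38), np.float64(0.1), np.float64(1.15), np.float64(0.4), np.float64(1.32), np.float64(0.95))
40 pre (np.float64(-0.23), np.float64(0.01), np.float64(2.34), np.float64(1.11), np.float64(0.34), np.float64(0.1))
40 bin (np.float64(-0.13), np.float64(0.33), np.float64(2.11), np.float64(1.44), np.float64(0.24), np.float64(-0.16))
40 bin up (np.float64(-0.13), np.float64(0.28), np.float64(2.12), np.float64(1.23), np.float64(0.26), np.float64(0.05))
40 sink (np.float64(-0.07), np.float64(0.48), np.float64(1.95), np.float64(1.38), np.float64(0.21), np.float64(-0.06))
40 stage (np.float64(-0.51), np.float64(0.31), np.float64(2.16), np.float64(1.32), np.float64(0.48), np.float64(-0.35))
40 panel (np.float64(-1.16), np.float64(0.49), np.float64(1.94), np.float64(0.98), np.float64(0.87), np.float64(-0.56))
40 panel.2 (np.float64(-1.16), np.float64(0.23), np.float64(1.94), np.float64(0.83), np.float64(1.03), np.float64(-0.31))
44 high (np.float64(-0.4), np.float64(0.06), np.float64(1.22), np.float64(0.46), np.float64(1.24), np.float64(0.91))
44 pre (np.float64(-0.26), np.fl
[... 2007 characters left out ...]
64(-0.18), np.float64(0.42), np.float64(2.22), np.float64(2.4), np.float64(0.54), np.float64(-1.17))
55 bin up (np.float64(-0.18), np.float64(0.36), np.float64(2.23), np.float64(2.33), np.float64(0.5), np.float64(-1.08))
55 sink (np.float64(-0.11), np.float64(0.56), np.float64(2.05), np.float64(2.48), np.float64(0.49), np.float64(-1.18))
55 stage (np.float64(-0.62), np.float64(0.42), np.float64(2.25), np.float64(1.89), np.float64(0.72), np.float64(-1.01))
55 panel (np.float64(-1.27), np.float64(0.6), np.float64(1.96), np.float64(1.24), np.float64(1.05), np.float64(-0.88))
55 panel.2 (np.float64(-1.27), np.float64(0.31), np.float64(1.99), np.float64(1.12), np.float64(1.14), np.float64(-0.62))
```

>>> play_rows:
  steps:
    - [[0.24,-0.83,0],0,0]
    - [[0.24,-0.83,0],0,0]
    - [[0.24,-0.83,0],0,0]
    - [[0.24,-0.83,0],0,0]
    - [[0.24,-0.83,0],0,0]
    - [[0.24,-0.83,0],0,0]
    - [[0.24,-0.83,0],0,0]
    - [[0,0,0],0.93,0]

```text
t: 6.9
position: [0.6554, -0.0014, 0.5086]
orientation: [[-0.142, 0.673, 0.726], [0.982, 0.004, 0.188], [0.124, 0.74, -0.661]]
wrist_force: [0.6, -1.0, 1.3]
width: 0.0853
```

>>> play_rows:
  steps:
    - [[0,0,0],0.93,0]
    - [[0,0,0],0.93,0]
    - [[0,0,0],0.93,0]
    - [[0,0,0],0.93,0]
    - [[0,0,0],0.93,0]
    - [[0,0,0],0.93,0]
    - [[0,0,0],0.93,0]
    - [[0,0,0],0.93,0]

```text
t: 7.9
position: [0.6587, -0.0027, 0.5157]
orientation: [[0.503, 0.46, 0.732], [0.502, -0.845, 0.186], [0.704, 0.274, -0.655]]
wrist_force: [-0.5, -0.0, -0.2]
width: 0.0854
```

>>> play_rows:
  steps:
    - [[0,0,0],0.93,0]
    - [[0,0,0],0.93,0]
    - [[0,0,0],0.93,0]
    - [[0,0,0],0.93,0]
    - [[0,0,0],0.93,0]
    - [[0,0,0],0.93,0]
    - [[0,0,0],0.93,0]
    - [[0,0,0],0.93,0]

```text
t: 8.9
position: [0.6587, -0.0027, 0.5157]
orientation: [[0.651, -0.2, 0.732], [-0.473, -0.861, 0.186], [0.593, -0.468, -0.655]]
wrist_force: [0.1, -0.1, 0.0]
width: 0.0854
```

>>> play_rows:
  steps:
    - [[0,0,0],0.93,0]
    - [[0,0,0],0.93,0]
    - [[0,0,0],0.93,0]
    - [[0,0,0],0.93,0]
    - [[0,0,0],0.93,0]
    - [[0,0,0],0.93,0]
    - [[0,0,0],0.93,0]

```text
t: 9.78
position: [0.6587, -0.0027, 0.5157]
orientation: [[0.242, -0.637, 0.732], [-0.97, -0.156, 0.186], [-0.004, -0.755, -0.655]]
wrist_force: [0.3, 0.5, 0.5]
width: 0.0857
```

```bash
cat > plan.py <<'E'
from h import *; from k import *
import sys
def plan(*wps):
    o=manip.get_obs(); R=np.array(o['orientation']); x=np.array(o['position'])-.019*R[:,2]
    print('t',o['t'],'grasp riser mm',(toR(x)*1000).round(1),'q',np.round(o['qpos'],2))
    for w in wps:
        g=rw(*(np.array(w)/1000.)); d=R.T@(g-x)/.06; print(w,'units',d.round(2),'norm',np.linalg.norm(d).round(2)); x=g
def planw(*wps):
    plan(*[tuple(toR(np.array(w)/1000)*1000) for w in wps])
if __name__=='__main__': plan(*eval(sys.argv[1]))
E
python3 plan.py "[(-27,-84,110),(48,-84,44)]"
```

```text
t 9.775 grasp riser mm [  48.9 -208.7  528.1] q [-0.42 -0.25  1.68  0.57  1.05  0.79]
(-27, -84, 110) units [-2.04  6.11  3.61] norm 7.38
(48, -84, 44) units [-0.    0.01  1.67] norm 1.67
```

>>> play_rows:
  steps:
    - [[-0.255,0.764,0.451],0,0]
    - [[-0.255,0.764,0.451],0,0]
    - [[-0.255,0.764,0.451],0,0]
    - [[-0.255,0.764,0.451],0,0]
    - [[-0.255,0.764,0.451],0,0]
    - [[-0.255,0.764,0.451],0,0]
    - [[-0.255,0.764,0.451],0,0]
    - [[-0.255,0.764,0.451],0,0]

```text
t: 10.78
position: [0.5611, 0.0947, 0.1214]
orientation: [[0.251, -0.631, 0.734], [-0.968, -0.159, 0.195], [-0.007, -0.759, -0.651]]
wrist_force: [0.5, 1.2, 0.7]
width: 0.0856
```

```bash
python3 plan.py "[(-27,-84,110),(48,-84,44)]"
python3 - <<'E'
from h import *
c=cam('scene'); save(c,'s2.png'); np.save('s2.npy',world(c)); im=cv2.imread('pics/s2.png'); cv2.imwrite('pics/s2c.png',cv2.resize(im[180:340,150:390],None,fx=3.3,fy=3.3,interpolation=cv2.INTER_CUBIC))
E
```

```text
t 10.775 grasp riser mm [-21.5 -90.3 133.8] q [-0.27  0.    2.35  1.57  0.39 -0.35]
(-27, -84, 110) units [-0.1   0.36  0.19] norm 0.42
(48, -84, 44) units [0.01 0.02 1.66] norm 1.67
```

View pics/s2c.png

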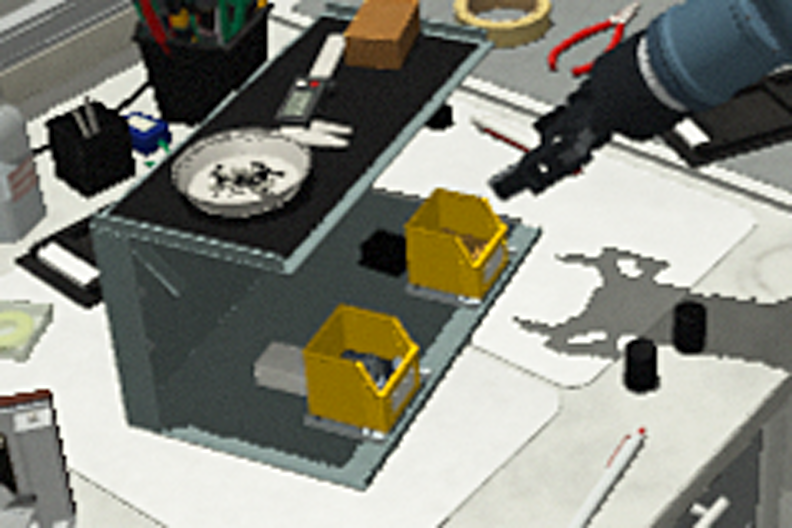

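>>> play_rows:
  steps:
    - [[-0.1,0.36,0.19],0,0]
    - [[0,0,0],0,0]
    - [[0,0,0.42],0,0]
    - [[0,0,0.42],0,0]
    - [[0,0,0.42],0,0]
    - [[0,0,0.4],0,0]
    - [[0,0,0],0,0]

```text
t: 11.7
position: [0.6304, 0.1188, 0.0355]
orientation: [[0.253, -0.629, 0.735], [-0.967, -0.158, 0.197], [-0.008, -0.761, -0.649]]
wrist_force: [-0.0, 0.5, -0.9]
width: 0.0858
```

```bash
python3 plan.py "[(48,-84,44)]"
python3 - <<'E'
from k import *
from h import manip
R=np.array(manip.get_obs()['orientation']); print(R.round(3), np.degrees(np.arctan2(R[1,0],R[0,0])))
E
```

```text
t 11.7 grasp riser mm [ 51.6 -84.2  47.9] q [-0.16  0.39  2.16  2.18  0.39 -0.92]
(48, -84, 44) units [-0.    0.09 -0.  ] norm 0.09
[[ 0.253 -0.629  0.735]
 [-0.967 -0.158  0.197]
 [-0.008 -0.761 -0.649]] -75.35860201995793
```

>>> play_rows:
  newtons: 40
  steps:
    - [[0,0.09,0],0,0]
    - [[0,0,0],0,1]
    - [[0,0,0],0,1]
    - [[0,0,0],0,1]
    - [[0,0,0],0,1]
    - [[0,0,0],0,1]

```text
t: 12.45
position: [0.6254, 0.1165, 0.0308]
orientation: [[0.25, -0.631, 0.734], [-0.968, -0.157, 0.194], [-0.007, -0.76, -0.65]]
wrist_force: [-1.2, -5.9, 3.0]
width: 0.0595
```

```bash
python3 plan.py "[(48,-84,64),(-42,-84,74)]"
```

```text
t 12.45 grasp riser mm [ 46.1 -85.1  43.1] q [-0.16  0.4   2.17  2.21  0.4  -0.95]
(48, -84, 64) units [-0.02 -0.28 -0.2 ] norm 0.35
(-42, -84, 74) units [-0.    0.85 -1.25] norm 1.51
```

>>> play_rows:
  steps:
    - [[0,-0.16,-0.14],0,1]
    - [[0,-0.16,-0.14],0,1]
    - [[0,0,0],0,1]

```text
t: 12.82
position: [0.6251, 0.1173, 0.0567]
orientation: [[0.252, -0.63, 0.735], [-0.968, -0.159, 0.196], [-0.007, -0.76, -0.649]]
wrist_force: [0.2, 0.7, -1.4]
width: 0.0596
```

```bash
python3 plan.py "[(-54,-85,75),(-24,-232,75),(-24,-232,43)]"
python3 - <<'E'
from h import *; from k import *
W=np.load('top0.npy')
for (u,v) in [(333,186),(335,172),(336,150),(350,190),(350,220),(356,200)]: print((u,v),W[v,u].round(3),(toR(W[v,u])*1000).round())
c=cam('scene'); save(c,'s3.png'); im=cv2.imread('pics/s3.png'); cv2.imwrite('pics/s3c.png',cv2.resize(im[180:340,200:440],None,fx=3.3,fy=3.3,interpolation=cv2.INTER_CUBIC))
E
```

```text
t 12.825 grasp riser mm [ 46.1 -84.2  69.1] q [-0.16  0.33  2.18  2.07  0.37 -0.81]
(-54, -85, 75) units [ 0.01  1.01 -1.33] norm 1.67
(-24, -232, 75) units [ 2.45 -0.33  0.36] norm 2.5
(-24, -232, 43) units [0.   0.41 0.35] norm 0.53
(333, 186) [ 0.612 -0.077  0.01 ] [  -0. -270.   10.]
(335, 172) [ 0.655 -0.085  0.015] [  39. -287.   15.]
(336, 150) [ 0.723 -0.09   0.017] [ 104. -309.   17.]
(350, 190) [ 0.6   -0.13  -0.005] [ -25. -318.   -5.]
(350, 220) [ 0.507 -0.127 -0.007] [-114. -292.   -7.]
(356, 200) [ 0.63  -0.211 -0.748] [ -16. -404. -748.]
```

View pics/s3c.png

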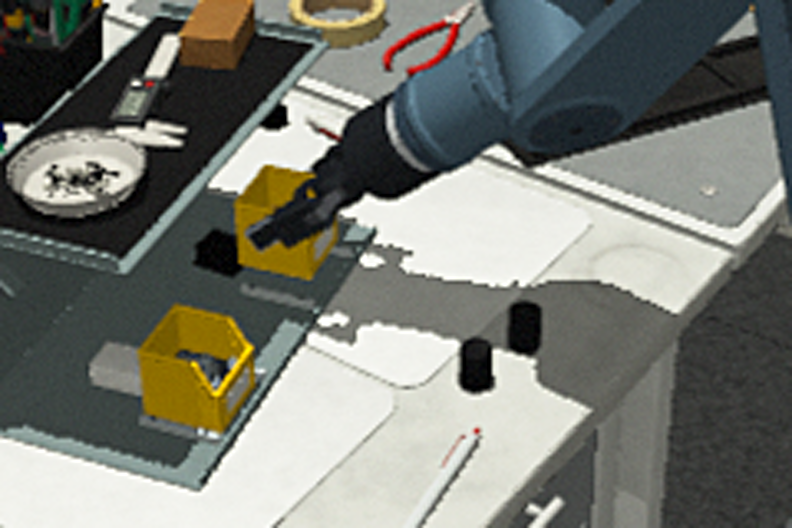

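>>> play_rows:
  steps:
    - [[0,0.25,-0.33],0,1]
    - [[0,0.25,-0.33],0,1]
    - [[0,0.25,-0.33],0,1]
    - [[0,0.25,-0.33],0,1]
    - [[0.54,0,0],0,1]
    - [[0.54,0,0],0,1]
    - [[0.54,0,0],0,1]
    - [[0.54,0,0],0,1]

```text
t: 13.88
position: [0.5612, -0.0338, 0.0599]
orientation: [[0.252, -0.632, 0.733], [-0.968, -0.158, 0.197], [-0.008, -0.759, -0.651]]
wrist_force: [0.3, 0.4, -1.0]
width: 0.0593
```

```bash
python3 plan.py "[(-54,-215,46)]"; python3 -c "
from h import *;o=manip.get_obs();print(o['position'],np.round(o['orientation'],3),o['width'])"
```

```text
t 13.875 grasp riser mm [ -53.3 -214.8   72.3] q [-0.64  0.23  2.31  1.6   0.64 -0.72]
(-54, -215, 46) units [0.01 0.34 0.28] norm 0.44
[ 0.56117543 -0.0337766   0.05993498] [[ 0.252 -0.632  0.733]
 [-0.968 -0.158  0.197]
 [-0.008 -0.759 -0.651]] 0.05931148025257222
```

>>> play_rows:
  steps:
    - [[0,0.17,0.14],0,1]
    - [[0,0.17,0.14],0,1]
    - [[0,0.04,0.034],0,1]
    - [[0,0.035,0.03],0,1]
    - [[0,0,0],0,1]

```text
t: 14.5
position: [0.5609, -0.0326, 0.0281]
orientation: [[0.252, -0.631, 0.733], [-0.968, -0.158, 0.197], [-0.008, -0.759, -0.651]]
wrist_force: [0.5, -0.6, -1.9]
width: 0.0597
```

```bash
python3 plan.py "[(-54,-215,39)]"
```

```text
t 14.5 grasp riser mm [ -53.4 -213.6   40.5] q [-0.64  0.34  2.3   1.73  0.65 -0.88]
(-54, -215, 39) units [0.02 0.03 0.01] norm 0.04
```

>>> play_rows:
  steps:
    - [[0,0.018,0.015],0,1]
    - [[0,0,0],0,1]
    - [[0,0,0],0,0.6]
    - [[0,0,0],0,0]
    - [[0,0,0],0,0]
    - [[0,0,0],0,0]
    - [[0,0,0],0,0]

```text
t: 15.38
position: [0.5608, -0.0328, 0.0266]
orientation: [[0.252, -0.631, 0.733], [-0.968, -0.158, 0.196], [-0.008, -0.759, -0.651]]
wrist_force: [0.2, 0.2, 0.2]
width: 0.0854
```

```bash
python3 plan.py "[(-100,-213,110),(10,-80,110),(103,-80,27)]"
```

```text
t 15.375 grasp riser mm [ -53.5 -213.7   39. ] q [-0.64  0.34  2.3   1.74  0.65 -0.89]
(-100, -213, 110) units [-0.02 -0.39 -1.36] norm 1.42
(10, -80, 110) units [-2.21 -1.19  1.41] norm 2.88
(103, -80, 27) units [0.02 0.04 2.08] norm 2.08
```

>>> play_rows:
  steps:
    - [[0,-0.51,-0.44],0,0]
    - [[0,-0.51,-0.44],0,0]
    - [[-0.55,-0.16,0.19],0,0]
    - [[-0.55,-0.16,0.19],0,0]
    - [[-0.55,-0.16,0.19],0,0]
    - [[-0.55,-0.16,0.19],0,0]
    - [[0,0,0],0,0]

```text
t: 16.25
position: [0.5846, 0.1121, 0.1079]
orientation: [[0.257, -0.631, 0.732], [-0.966, -0.161, 0.2], [-0.008, -0.759, -0.651]]
wrist_force: [0.8, -0.6, 0.1]
width: 0.0855
```

```bash
python3 plan.py "[(5,-80,115),(103,-80,30)]"
python3 - <<'E'
from h import *; from k import *
c=cam('scene'); save(c,'s4.png'); W=world(c); r=toR(W)*1000; im=cv2.imread('pics/s4.png').astype(int)
m=(im.sum(-1)<130)&(r[...,0]>70)&(r[...,0]<150)&(r[...,1]<-30)&(r[...,1]>-140)&(r[...,2]>4)&(r[...,2]<34)
n,l,s,_=cv2.connectedComponentsWithStats(m.astype(np.uint8)); k=1+s[1:,4].argmax(); m=l==k; print(s[k])
t=m&(r[...,2]>17); print(np.percentile(r[t],[2,50,98],axis=0).round(1)); print(cv2.minAreaRect(r[t][:,:2].astype(np.float32)))
y=(im[...,2]>im[...,0]+60)&(r[...,0]>-110)&(r[...,0]<0)&(r[...,1]<-150)&(r[...,1]>-270)&(r[...,2]>0)&(r[...,2]<75); print('bin',np.percentile(r[y],[2,50,98],axis=0).round(1) if y.any() else None)
cv2.imwrite('pics/s4c.png',cv2.resize(cv2.imread('pics/s4.png')[180:340,200:440],None,fx=3.3,fy=3.3,interpolation=cv2.INTER_CUBIC))
E
```

```text
t 16.25 grasp riser mm [  5.5 -79.3 120.3] q [-0.2   0.1   2.29  1.71  0.35 -0.46]
(5, -80, 115) units [0.01 0.07 0.05] norm 0.09
(103, -80, 30) units [0.03 0.01 2.16] norm 2.16
[258 249  18  15 169]
[[ 84.6 -95.6  17.7]
 [103.5 -78.5  21.1]
 [121.5 -62.2  26.4]]
((102.97036743164062, -78.77691650390625), (32.95528793334961, 40.14535140991211), 84.64779663085938)
bin [[ -89.2 -241.1    2.7]
 [ -58.8 -183.8   32.6]
 [ -26.3 -176.8   59.6]]
```

View pics/s4c.png

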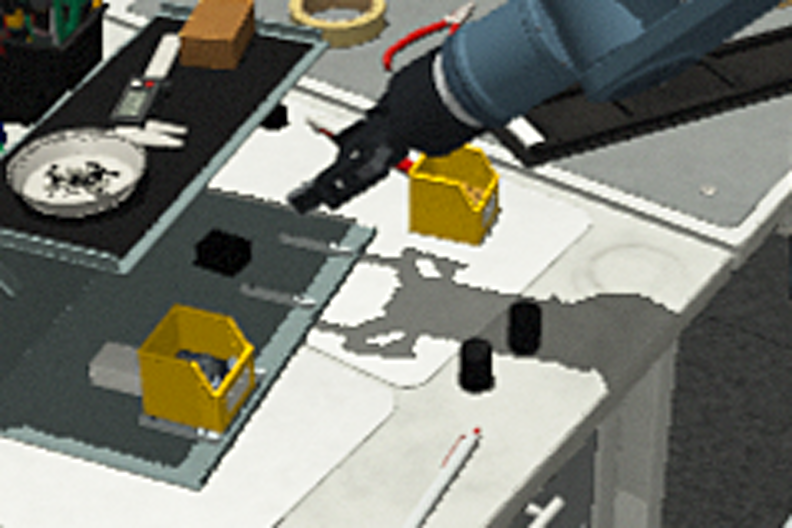

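The bin stands upright at (452,195), and the heat sink is exposed at (222,252), measured at riser (103,-79). I'll go in for it.

>>> play_rows:
  steps:
    - [[0.01,0.07,0.05],0,0]
    - [[0,0,0.45],0,0]
    - [[0,0,0.45],0,0]
    - [[0,0,0.45],0,0]
    - [[0,0,0.45],0,0]
    - [[0,0,0.3],0,0]
    - [[0,0,0],0,0]
    - [[0,0,0],0,0]

```text
t: 17.3
position: [0.6768, 0.1324, 0.0209]
orientation: [[0.251, -0.632, 0.733], [-0.968, -0.158, 0.196], [-0.008, -0.759, -0.651]]
wrist_force: [0.3, 0.1, -0.3]
width: 0.0855
```

```bash
python3 plan.py "[(104,-79,28)]"
```

```text
t 17.3 grasp riser mm [100.  -82.5  33.3] q [-0.11  0.49  2.04  2.22  0.35 -0.91]
(104, -79, 28) units [-0.06  0.02  0.11] norm 0.13
```

>>> play_rows:
  newtons: 45
  steps:
    - [[-0.06,0.02,0.11],0,0]
    - [[0,0,0],0,0.4]
    - [[0,0,0],0,1]
    - [[0,0,0],0,1]
    - [[0,0,0],0,1]
    - [[0,0,0],0,1]
    - [[0,0,0],0,1]

```text
t: 18.18
position: [0.6806, 0.138, 0.016]
orientation: [[0.252, -0.631, 0.734], [-0.968, -0.158, 0.197], [-0.008, -0.76, -0.65]]
wrist_force: [-1.1, 0.8, 3.7]
width: 0.0292
```

```bash
python3 plan.py "[(104,-79,38)]"
```

```text
t 18.175 grasp riser mm [105.  -78.   28.4] q [-0.1   0.51  2.02  2.25  0.35 -0.94]
(104, -79, 38) units [ 0.02 -0.11 -0.12] norm 0.16
```

>>> play_rows:
  steps:
    - [[0,-0.127,-0.108],0,1]
    - [[0,-0.127,-0.108],0,1]
    - [[0,0,-0.55],0,1]
    - [[0,0,-0.55],0,1]
    - [[0,0,-0.55],0,1]
    - [[0,0,-0.55],0,1]
    - [[0,0,0],0,1]

```text
t: 19.05
position: [0.5832, 0.1116, 0.1228]
orientation: [[0.252, -0.63, 0.735], [-0.968, -0.159, 0.196], [-0.006, -0.76, -0.649]]
wrist_force: [0.7, 0.1, -0.3]
width: 0.0292
```

Run:
```python
from plan import *
c=cam('scene'); save(c,'s5.png'); W=world(c); Wt=np.load('top0.npy'); 
planw((487,-343,135))
# panel refine: rim heights along panel axes using top0
ctr=np.array([.4866,-.3428]); a=np.radians(60.39); ly=np.array([np.cos(a),np.sin(a)]); lx=np.array([ly[1],-ly[0]])
for nm,V in(('top',Wt),('scene',W)):
    d=V[...,:2]-ctr; v=d@ly*1000; u=d@lx*1000; z=V[...,2]*1000
    m=(abs(u)<25)&(abs(v)<120); print(nm,'v',[(int(b),round(float(np.median(z[m&(abs(v-b)<2.5)])),1)) for b in range(-110,115,5) if (m&(abs(v-b)<2.5)).sum()>3])
    m=(abs(v)<45)&(abs(u)<70); print(nm,'u',[(int(b),round(float(np.median(z[m&(abs(u-b)<2)])),1)) for b in range(-66,68,4) if (m&(abs(u-b)<2)).sum()>3])
    m=(abs(u)<25)&(abs(v)<230); print(nm,'ends',[(int(b),round(float(np.median(z[m&(abs(v-b)<2.5)])),1)) for b in list(range(-210,-165,5))+list(range(165,215,5)) if (m&(abs(v-b)<2.5)).sum()>3])
```

```text
t 19.1 grasp riser mm [  4.7 -79.6 134.7] q [-0.2   0.06  2.29  1.61  0.35 -0.35]
(np.float64(-187.50586524916696), np.float64(-495.7557978767637), np.float64(135.0)) units [ 6.92  2.06 -2.49] norm 7.64
top v [(-110, 3.4), (-105, 2.5), (-100, 2.9), (-95, 2.9), (-90, 2.6), (-85, 2.9), (-80, 2.5), (-75, 2.5), (-70, 3.8), (-65, 12.3), (-60, 10.8), (-55, 2.8), (-50, 2.6), (-45, 4.0), (-40, 4.4), (-35, 2.9), (-30, 2.9), (-25, 3.6), (-20, 4.0), (-15, 2.8), (-10, 3.2), (-5, 4.8), (0, 2.5), (5, 4.0), (10, 3.2), (15, 2.8), (20, 3.5), (25, 3.7), (30, 4.3), (35, 3.1), (40, 3.2), (45, 3.7), (50, 4.2), (55, 6.7), (60, 12.4), (65, 7.5), (70, 3.2), (75, 4.3), (80, 2.6), (85, 4.0), (90, 4.4), (95, 2.7), (100, 3.6), (105, 2.9), (110, 2.4)]
top u [(-66, -0.5), (-62, -1.1), (-58, -1.3), (-54, -0.4), (-50, 4.3), (-46, 6.5), (-42, 11.9), (-38, 13.0), (-34, 5.3), (-30, 3.1), (-26, 3.6), (-22, 3.4), (-18, 3.5), (-14, 3.7), (-10, 3.2), (-6, 3.0), (-2, 3.0), (2, 3.6), (6, 3.4), (10, 4.4), (14, 3.6), (18, 3.4), (22, 2.7), (26, 4.4), (30, 2.9), (34, 4.7), (38, 12.8), (42, 13.5), (46, 12.5), (50, 3.6), (54, 0.6
[... 765 characters left out ...]
, (80, 1.4), (85, 1.1), (90, 0.3), (95, -0.0), (100, 0.8), (105, 1.2), (110, 1.8)]
scene u [(-66, -4.4), (-62, -3.5), (-58, -2.9), (-54, -2.3), (-50, -0.3), (-46, 5.4), (-42, 5.0), (-38, 9.7), (-34, -903.8), (-30, -903.7), (-26, -904.1), (-22, -897.9), (-18, 1.7), (-14, -1.2), (-10, 0.9), (-6, -0.5), (-2, 0.8), (2, 0.6), (6, 1.8), (10, -0.3), (14, 0.1), (18, 0.2), (22, 1.0), (26, 0.4), (30, 1.5), (34, 4.4), (38, 2.9)]
scene ends [(-210, -910.9), (-205, -902.7), (-200, -907.0), (-195, -909.6), (-190, -909.2), (-185, -906.9), (-180, -903.5), (-175, -906.7), (-170, -901.8), (165, 7.5), (170, 9.2), (175, 9.4), (180, 9.3), (185, 7.2), (190, 2.3), (195, 0.9), (200, -0.1), (205, -4.8), (210, -6.6)]
```

>>> play_rows:
  steps:
    - [[0.69,0.206,-0.249],0,1]
    - [[0.69,0.206,-0.249],0,1]
    - [[0.69,0.206,-0.249],0,1]
    - [[0.69,0.206,-0.249],0,1]
    - [[0.69,0.206,-0.249],0,1]
    - [[0.69,0.206,-0.249],0,1]
    - [[0.69,0.206,-0.249],0,1]
    - [[0.69,0.206,-0.249],0,1]

```text
t: 20.1
position: [0.5174, -0.2497, 0.121]
orientation: [[0.252, -0.63, 0.734], [-0.968, -0.158, 0.197], [-0.008, -0.76, -0.65]]
wrist_force: [0.8, -0.1, -0.5]
width: 0.0291
```

>>> play_rows:
  steps:
    - [[0.69,0.206,-0.249],0,1]
    - [[0.69,0.206,-0.249],0,1]
    - [[0,0,0],0,1]
    - [[0,0,0],0,1]

```text
t: 20.6
position: [0.5007, -0.337, 0.1206]
orientation: [[0.252, -0.631, 0.734], [-0.968, -0.157, 0.198], [-0.01, -0.76, -0.65]]
wrist_force: [-0.4, 0.1, -0.5]
width: 0.0291
```

Run:
```python
from plan import *
planw((487,-343,60),(487,-343,30)); print(manip.get_obs()['orientation'].round(3) if hasattr(manip.get_obs()['orientation'],'round') else manip.get_obs()['orientation'],manip.get_obs()['width'])
c=cam('scene'); save(c,'s6.png');im=cv2.imread('pics/s6.png'); cv2.imwrite('pics/s6c.png',cv2.resize(im[150:290,310:510],None,fx=4,fy=4,interpolation=cv2.INTER_CUBIC))
```

```text
t 20.6 grasp riser mm [-187.2 -493.6  133. ] q [-1.23  0.31  1.98  1.03  1.08 -0.54]
(np.float64(-187.50586524916696), np.float64(-495.7557978767637), np.float64(60.0)) units [0.05 0.93 0.79] norm 1.22
(np.float64(-187.50586524916696), np.float64(-495.7557978767637), np.float64(30.0)) units [0.   0.38 0.33] norm 0.5
[[ 0.252 -0.631  0.734]
 [-0.968 -0.157  0.198]
 [-0.01  -0.76  -0.65 ]] 0.029103572608975305
```

View pics/s6c.png

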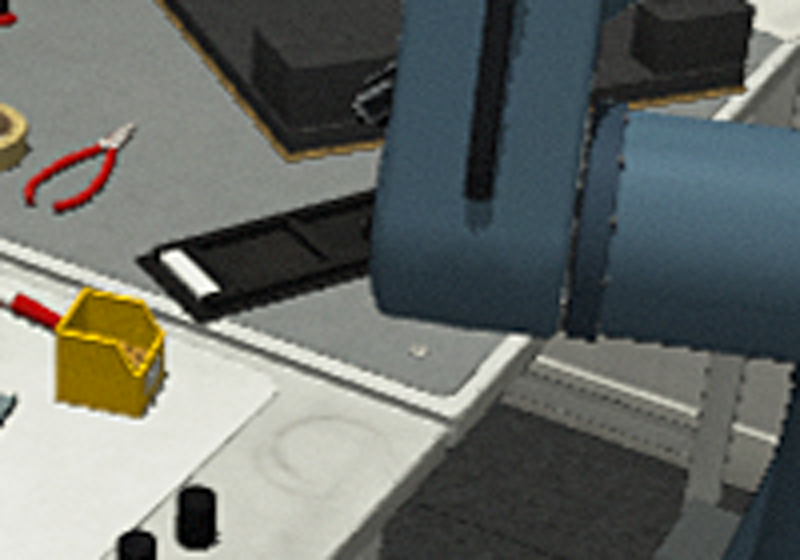

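>>> play_rows:
  steps:
    - [[0.02,0.31,0.263],0,1]
    - [[0.02,0.31,0.263],0,1]
    - [[0.01,0.31,0.263],0,1]
    - [[0,0.28,0.24],0,1]
    - [[0,0,0],0,1]
    - [[0,0,0],0,1]

```text
t: 21.4
position: [0.5012, -0.3393, 0.027]
orientation: [[0.253, -0.631, 0.734], [-0.967, -0.159, 0.197], [-0.008, -0.76, -0.65]]
wrist_force: [-0.4, 0.0, -0.1]
width: 0.0287
```

Run:
```python
from plan import *
planw((487,-343,29)); print(manip.get_obs()['wrist_force'])
```

```text
t 21.4 grasp riser mm [-187.3 -495.9   39.3] q [-1.23  0.52  1.96  1.13  0.99 -0.74]
(np.float64(-187.50586524916696), np.float64(-495.7557978767637), np.float64(29.0)) units [-0.    0.13  0.11] norm 0.17
[-0.3998837   0.03514785 -0.06981871]
```

>>> play_rows:
  steps:
    - [[0,0.05,0.042],0,1]
    - [[0,0.04,0.034],0,1]
    - [[0,0.03,0.026],0,1]
    - [[0,0.015,0.013],0,1]
    - [[0,0,0],0,1]

```text
t: 22.02
position: [0.501, -0.34, 0.0165]
orientation: [[0.252, -0.63, 0.734], [-0.968, -0.158, 0.197], [-0.008, -0.76, -0.65]]
wrist_force: [-1.4, 1.4, 5.7]
width: 0.0289
```

Run:
```python
from plan import *
planw((487,-343,28.4)); print(manip.get_obs()['wrist_force'])
```

```text
t 22.025 grasp riser mm [-187.7 -496.5   28.9] q [-1.23  0.55  1.95  1.15  0.98 -0.76]
(np.float64(-187.50586524916696), np.float64(-495.7557978767637), np.float64(28.4)) units [-0.01  0.    0.01] norm 0.01
[-1.43480413  1.37031939  5.67884709]
```

>>> play_rows:
  steps:
    - [[0,0,0],0,0.5]
    - [[0,0,0],0,0.5]
    - [[0,0,0],0,0.5]

```text
t: 22.4
position: [0.5006, -0.3398, 0.0156]
orientation: [[0.252, -0.631, 0.733], [-0.968, -0.158, 0.196], [-0.008, -0.759, -0.651]]
wrist_force: [0.6, 0.3, -0.4]
width: 0.0426
```

>>> play_rows:
  steps:
    - [[0,-0.1,-0.086],0,0.5]
    - [[0,-0.38,-0.325],0,0.5]
    - [[0,-0.38,-0.325],0,0.4]
    - [[0,-0.5,-0.43],0,0]
    - [[0,0,0],0,0]

```text
t: 23.02
position: [0.5017, -0.3426, 0.1268]
orientation: [[0.252, -0.629, 0.735], [-0.968, -0.163, 0.192], [-0.001, -0.76, -0.65]]
wrist_force: [-0.6, 0.0, -0.8]
width: 0.0841
```

Run:
```python
from plan import *
plan((-53,-214,125),(-53,-214,39))
for n in('top','scene'):
    c=cam(n); save(c,n+'7.png'); W=world(c); np.save(n+'7.npy',W)
im=cv2.imread('pics/top7.png'); 
cv2.imwrite('pics/t7c.png',cv2.resize(im[150:290,280:500],None,fx=3.6,fy=3.6,interpolation=cv2.INTER_CUBIC))
```

```text
t 23.025 grasp riser mm [-187.6 -499.   139.2] q [-1.23  0.31  1.97  1.03  1.08 -0.53]
(-53, -214, 125) units [-4.74 -1.29  1.88] norm 5.26
(-53, -214, 39) units [0.   1.09 0.93] norm 1.43
```

View pics/t7c.png

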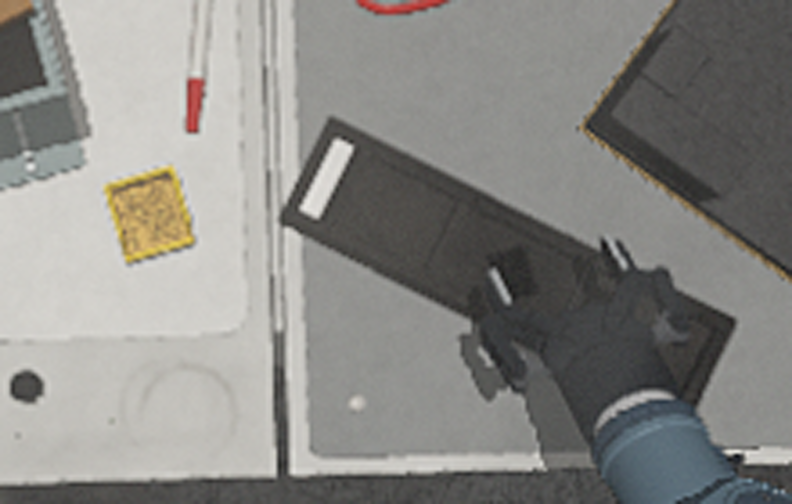

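>>> play_rows:
  steps:
    - [[-0.677,-0.184,0.269],0,0]
    - [[-0.677,-0.184,0.269],0,0]
    - [[-0.677,-0.184,0.269],0,0]
    - [[-0.677,-0.184,0.269],0,0]
    - [[-0.677,-0.184,0.269],0,0]
    - [[-0.677,-0.184,0.269],0,0]
    - [[-0.677,-0.184,0.269],0,0]
    - [[0,0,0],0,0]

```text
t: 24.12
position: [0.5591, -0.0265, 0.1086]
orientation: [[0.258, -0.633, 0.73], [-0.966, -0.16, 0.202], [-0.011, -0.757, -0.653]]
wrist_force: [0.1, -0.3, -0.5]
width: 0.0856
```

Run:
```python
from plan import *
plan((-53.5,-213.7,60),(-53.5,-213.7,39)); print(np.round(manip.get_obs()['orientation'],3))
W=np.load('top7.npy'); r=toR(W)*1000; im=cv2.imread('pics/top7.png').astype(int)
m=(im[...,2]>im[...,0]+50)&(r[...,0]>-120)&(r[...,0]<10)&(r[...,1]<-160)&(r[...,1]>-265)&(r[...,2]>10)
print(cv2.minAreaRect(r[m][:,:2].astype(np.float32)))
```

```text
t 24.125 grasp riser mm [ -53.5 -207.3  121. ] q [-0.63  0.06  2.32  1.4   0.64 -0.46]
(-53.5, -213.7, 60) units [0.12 0.77 0.66] norm 1.02
(-53.5, -213.7, 39) units [0.   0.27 0.23] norm 0.35
[[ 0.258 -0.633  0.73 ]
 [-0.966 -0.16   0.202]
 [-0.011 -0.757 -0.653]]
((-59.913570404052734, -214.47682189941406), (65.2477798461914, 59.50342559814453), 0.07941224426031113)
```

>>> play_rows:
  steps:
    - [[0.12,0.2,0.17],0,0]
    - [[0,0.2,0.17],0,0]
    - [[0,0.2,0.17],0,0]
    - [[0,0.2,0.17],0,0]
    - [[0,0.2,0.17],0,0]
    - [[0,0.04,0.04],0,0]
    - [[0,0,0],0,0]

```text
t: 25.0
position: [0.5622, -0.0379, 0.028]
orientation: [[0.251, -0.632, 0.733], [-0.968, -0.157, 0.196], [-0.009, -0.759, -0.651]]
wrist_force: [0.1, 0.2, 1.3]
width: 0.0853
```

Run:
```python
from plan import *
plan((-53.5,-213.7,39)); o=manip.get_obs(); print(np.round(o['orientation'],3),o['wrist_force'])
```

```text
t 25.0 grasp riser mm [ -53.4 -219.    40.4] q [-0.65  0.34  2.29  1.72  0.65 -0.87]
(-53.5, -213.7, 39) units [-0.09  0.02  0.01] norm 0.09
[[ 0.251 -0.632  0.733]
 [-0.968 -0.157  0.196]
 [-0.009 -0.759 -0.651]] [0.07804537 0.16899671 1.26194048]
```

>>> play_rows:
  newtons: 40
  steps:
    - [[-0.09,0.02,0.01],0,0]
    - [[0,0,0],0,0]
    - [[0,0,0],0,1]
    - [[0,0,0],0,1]
    - [[0,0,0],0,1]
    - [[0,0,0],0,1]
    - [[0,0,0],0,1]

```text
t: 25.88
position: [0.5611, -0.0323, 0.0277]
orientation: [[0.252, -0.63, 0.734], [-0.968, -0.159, 0.197], [-0.007, -0.76, -0.65]]
wrist_force: [-2.1, -0.2, 5.9]
width: 0.0594
```

>>> play_rows:
  steps:
    - [[0,-0.23,-0.195],0,1]
    - [[0,-0.23,-0.195],0,1]
    - [[0,0,0],0,1]

```text
t: 26.25
position: [0.5615, -0.033, 0.0642]
orientation: [[0.252, -0.63, 0.735], [-0.968, -0.16, 0.195], [-0.006, -0.76, -0.65]]
wrist_force: [0.3, 0.7, -0.9]
width: 0.0594
```

Run:
```python
from plan import *
plan((-53.5,-84.5,76),(46.1,-84.5,70),(46.1,-84.5,48)); o=manip.get_obs(); print(np.round(o['orientation'],3),o['wrist_force'],o['width'])
```

```text
t 26.25 grasp riser mm [ -52.9 -214.    76.6] q [-0.64  0.22  2.31  1.59  0.64 -0.7 ]
(-53.5, -84.5, 76) units [-2.16  0.02  0.01] norm 2.16
(46.1, -84.5, 70) units [ 0.01 -1.    1.33] norm 1.66
(46.1, -84.5, 48) units [0.   0.28 0.24] norm 0.37
[[ 0.252 -0.63   0.735]
 [-0.968 -0.16   0.195]
 [-0.006 -0.76  -0.65 ]] [ 0.29102723  0.74952967 -0.94699662] 0.05943040744729604
```

>>> play_rows:
  steps:
    - [[-0.54,0.005,0],0,1]
    - [[-0.54,0.005,0],0,1]
    - [[-0.54,0.005,0],0,1]
    - [[-0.54,0.005,0],0,1]
    - [[0,0,0],0,1]
    - [[0,0,0],0,1]

```text
t: 27.0
position: [0.5274, 0.0926, 0.0629]
orientation: [[0.252, -0.632, 0.733], [-0.968, -0.159, 0.196], [-0.008, -0.759, -0.651]]
wrist_force: [0.6, -1.0, -1.1]
width: 0.0593
```

Run:
```python
from plan import *
plan((46.1,-84.5,70),(46.1,-84.5,48)); o=manip.get_obs(); print(np.round(o['orientation'],3))
```

```text
t 27.0 grasp riser mm [-54.7 -84.   75.3] q [-0.31  0.14  2.42  1.98  0.46 -0.83]
(46.1, -84.5, 70) units [ 0.02 -1.03  1.33] norm 1.68
(46.1, -84.5, 48) units [0.   0.28 0.24] norm 0.37
[[ 0.252 -0.632  0.733]
 [-0.968 -0.159  0.196]
 [-0.008 -0.759 -0.651]]
```

>>> play_rows:
  steps:
    - [[0,-0.21,0.27],0,1]
    - [[0,-0.21,0.27],0,1]
    - [[0.01,-0.21,0.27],0,1]
    - [[0,-0.2,0.26],0,1]
    - [[0.01,-0.2,0.26],0,1]
    - [[0,0,0],0,1]
    - [[0,0,0],0,1]

```text
t: 27.88
position: [0.6247, 0.1162, 0.0577]
orientation: [[0.251, -0.632, 0.733], [-0.968, -0.158, 0.196], [-0.008, -0.758, -0.652]]
wrist_force: [0.1, 0.5, -1.1]
width: 0.0599
```

Run:
```python
from plan import *
plan((46.1,-84.7,48),(46.1,-84.7,44)); o=manip.get_obs(); print(np.round(o['orientation'],3))
```

```text
t 27.875 grasp riser mm [ 45.4 -85.3  70.1] q [-0.17  0.32  2.18  2.05  0.36 -0.79]
(46.1, -84.7, 48) units [-0.01  0.27  0.25] norm 0.37
(46.1, -84.7, 44) units [0.   0.05 0.04] norm 0.07
[[ 0.251 -0.632  0.733]
 [-0.968 -0.158  0.196]
 [-0.008 -0.758 -0.652]]
```

>>> play_rows:
  steps:
    - [[-0.01,0.09,0.083],0,1]
    - [[0,0.09,0.083],0,1]
    - [[0,0.09,0.083],0,1]
    - [[0,0.025,0.02],0,1]
    - [[0,0.015,0.013],0,1]
    - [[0,0,0],0,1]

```text
t: 28.62
position: [0.629, 0.1181, 0.0382]
orientation: [[0.252, -0.623, 0.74], [-0.968, -0.155, 0.199], [-0.009, -0.766, -0.642]]
wrist_force: [-7.6, -0.4, 23.1]
width: 0.0594
```

Run:
```python
from plan import *
plan((46.1,-84.7,43.3)); o=manip.get_obs(); print(np.round(o['orientation'],3),o['wrist_force'])
```

```text
t 28.625 grasp riser mm [ 49.9 -84.5  50.5] q [-0.16  0.39  2.17  2.19  0.4  -0.93]
(46.1, -84.7, 43.3) units [0.   0.13 0.03] norm 0.14
[[ 0.252 -0.623  0.74 ]
 [-0.968 -0.155  0.199]
 [-0.009 -0.766 -0.642]] [-7.61162295 -0.43568013 23.14200548]
```

Contact came about 6 mm too high, so something is caught, perhaps on the lip or a guide. I'll back up and look.

>>> play_rows:
  steps:
    - [[0,-0.12,-0.1],0,1]
    - [[0,-0.12,-0.1],0,1]
    - [[0,0,0],0,1]

```text
t: 29.0
position: [0.626, 0.1174, 0.0527]
orientation: [[0.252, -0.631, 0.734], [-0.968, -0.158, 0.196], [-0.007, -0.76, -0.65]]
wrist_force: [0.7, 0.8, -1.6]
width: 0.0596
```

Run:
```python
from plan import *
plan((46.1,-84.7,43.3))
o=manip.get_obs(); print(np.round(o['orientation'],3),o['wrist_force'])
c=cam('scene'); save(c,'s8.png'); W=world(c); np.save('s8.npy',W); r=toR(W)*1000; im=cv2.imread('pics/s8.png')
i=im.astype(int); y=(i[...,2]>i[...,0]+60)&(r[...,0]>-20)&(r[...,0]<120)&(r[...,1]<-30)&(r[...,1]>-140)&(r[...,2]>0)&(r[...,2]<110)
# compare with original
W1=np.load('scene1.npy'); r1=toR(W1)*1000; i1=cv2.imread('pics/scene1.png').astype(int); y1=(i1[...,2]>i1[...,0]+60)&(r1[...,0]>-20)&(r1[...,0]<120)&(r1[...,1]<-30)&(r1[...,1]>-140)&(r1[...,2]>0)&(r1[...,2]<110)
for n,R_,m in(('home',r1,y1),('now',r,y)):
    c_=R_[m]; L=c_[c_[:,1]>np.percentile(c_[:,1],75)-6]; L=c_[abs(c_[:,1]-np.percentile(c_[:,1],85))<5]
    print(n,np.percentile(L,[1,50,99],axis=0).round(1).tolist())
    for xb in range(10,90,10):
        s=L[abs(L[:,0]-xb)<5]; 
        if len(s)>5: print(xb,np.percentile(s[:,2],[3,97]).round(1),len(s))
cv2.imwrite('pics/s8c.png',cv2.resize(im[225:285,250:330],None,fx=8,fy=8,interpolation=cv2.INTER_CUBIC))
```

```text
t 29.0 grasp riser mm [ 46.9 -84.4  65. ] q [-0.16  0.34  2.18  2.09  0.37 -0.83]
(46.1, -84.7, 43.3) units [0.01 0.28 0.22] norm 0.36
[[ 0.252 -0.631  0.734]
 [-0.968 -0.158  0.196]
 [-0.007 -0.76  -0.65 ]] [ 0.67559539  0.8449793  -1.62213422]
home [[9.4, -59.8, 6.3], [42.9, -56.0, 34.3], [72.7, -50.9, 64.4]]
10 [ 9.8 40.7] 24
20 [ 7.7 51.3] 46
30 [ 8.2 62.9] 58
40 [ 8.2 62.4] 55
50 [ 7.8 62.7] 58
60 [ 9.6 63.5] 59
70 [ 9.9 62.2] 46
now [[9.6, -54.7, 24.7], [46.2, -51.0, 45.3], [74.4, -46.3, 86.1]]
10 [28.2 62.2] 25
20 [27.3 61.6] 32
30 [26.7 59.9] 29
40 [26.9 83.9] 32
50 [27.6 84.3] 28
60 [25.8 85.3] 44
70 [27.1 85.2] 53
```

View pics/s8c.png

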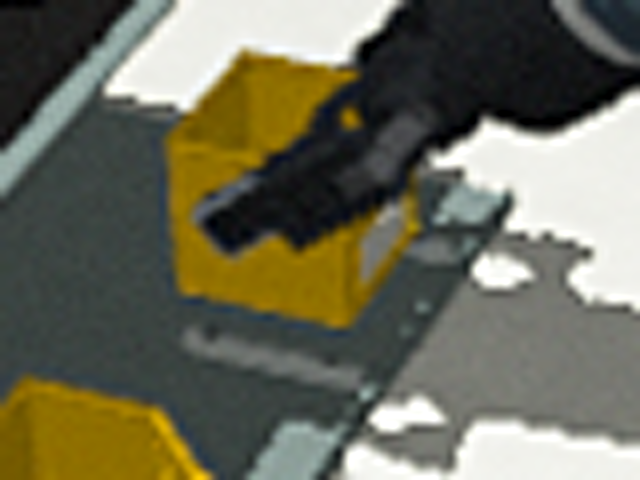

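Run:
```python
from plan import *
def wall(Wf,pf,zlo,zhi):
    r=toR(np.load(Wf))*1000; i=cv2.imread(pf).astype(int)
    m=(i[...,2]>i[...,0]+50)&(r[...,0]>12)&(r[...,0]<70)&(r[...,1]<-35)&(r[...,1]>-75)&(r[...,2]>zlo)&(r[...,2]<zhi)
    c=r[m]; k=np.polyfit(c[:,0]-40,c[:,1],1); 
    for _ in range(3):
        e=c[:,1]-np.polyval(k,c[:,0]-40); c=c[abs(e)<3*e.std()]; k=np.polyfit(c[:,0]-40,c[:,1],1)
    print(pf,len(c),'y at x40',k[1].round(2),'yaw deg',np.degrees(np.arctan(k[0])).round(2),'med',np.median(c[:,1]).round(2))
wall('scene1.npy','pics/scene1.png',8,32)
wall('s2.npy','pics/s2.png',8,32)
wall('s8.npy','pics/s8.png',29,46)
r=toR(np.load('s8.npy'))*1000; i=cv2.imread('pics/s8.png').astype(int)
m=(r[...,2]>5)&(r[...,2]<17)&(r[...,0]>4)&(r[...,0]<80)&(r[...,1]>-60)&(r[...,1]<-20)&(i.min(-1)>105)&(i.max(-1)-i.min(-1)<40)
v,u=np.nonzero(m); print(len(u),u.min(),u.max(),v.min(),v.max(),np.percentile(r[m],[5,50,95],axis=0).round(1))
```

```text
pics/scene1.png 134 y at x40 -55.92 yaw deg -0.24 med -55.93
pics/s2.png 130 y at x40 -55.9 yaw deg -1.57 med -56.19
pics/s8.png 91 y at x40 -50.95 yaw deg 1.36 med -50.85
20 274 294 267 272 [[ 10.1 -48.2   6.3]
 [ 34.6 -46.2   8.4]
 [ 59.6 -43.9  11. ]]
```

>>> play_rows:
  steps:
    - [[0.085,0,0],0,1]
    - [[0,0,0],0,1]
    - [[0,0.09,0.075],0,1]
    - [[0,0.09,0.075],0,1]
    - [[0,0.04,0.035],0,1]
    - [[0,0,0],0,1]

```text
t: 29.8
position: [0.627, 0.1131, 0.0343]
orientation: [[0.252, -0.632, 0.733], [-0.968, -0.158, 0.197], [-0.008, -0.759, -0.651]]
wrist_force: [-0.6, 0.2, -0.6]
width: 0.0597
```

Run:
```python
from plan import *
plan((46.1,-89.5,43.7)); o=manip.get_obs(); print(np.round(o['orientation'],3),o['wrist_force'])
```

```text
t 29.8 grasp riser mm [ 46.9 -88.9  46.7] q [-0.17  0.39  2.17  2.16  0.4  -0.91]
(46.1, -89.5, 43.7) units [0.01 0.05 0.02] norm 0.05
[[ 0.252 -0.632  0.733]
 [-0.968 -0.158  0.197]
 [-0.008 -0.759 -0.651]] [-0.60601254  0.2239862  -0.61436591]
```

Clear now: below the guides with no contact force. I'll set it down and release.

>>> play_rows:
  steps:
    - [[0.01,0.025,0.018],0,1]
    - [[0,0.018,0.01],0,1]
    - [[0,0,0],0,1]

```text
t: 30.18
position: [0.627, 0.1124, 0.0317]
orientation: [[0.252, -0.631, 0.733], [-0.968, -0.158, 0.196], [-0.008, -0.759, -0.651]]
wrist_force: [0.0, -0.1, -1.8]
width: 0.0598
```

Run:
```python
from plan import *
plan((46.1,-89.5,43.3)); o=manip.get_obs(); print(o['wrist_force'])
c=cam('scene'); save(c,'s9.png'); np.save('s9.npy',world(c))
r=toR(np.load('s9.npy'))*1000; i=cv2.imread('pics/s9.png').astype(int)
m=(i[...,2]>i[...,0]+50)&(r[...,0]>12)&(r[...,0]<70)&(r[...,1]<-35)&(r[...,1]>-75)&(r[...,2]>8)&(r[...,2]<26)
print(np.median(r[m],axis=0),np.polyfit(r[m][:,0]-40,r[m][:,1],1))
```

```text
t 30.175 grasp riser mm [ 46.7 -89.5  44.1] q [-0.18  0.4   2.17  2.18  0.4  -0.93]
(46.1, -89.5, 43.3) units [-0.    0.02  0.  ] norm 0.02
[ 0.03627508 -0.08329734 -1.82735312]
[ 38.50440552 -55.52945107  16.09346573] [ 1.97098924e-02 -5.60505986e+01]
```

>>> play_rows:
  steps:
    - [[0,0.012,0.01],0,1]
    - [[0,0.008,0.006],0,1]
    - [[0,0,0],0,1]

```text
t: 30.6
position: [0.6278, 0.1126, 0.0313]
orientation: [[0.253, -0.629, 0.735], [-0.968, -0.158, 0.197], [-0.008, -0.761, -0.649]]
wrist_force: [-2.3, -1.2, 5.4]
width: 0.0596
```

>>> play_rows:
  steps:
    - [[0,0,0],0,0.6]
    - [[0,0,0],0,0]
    - [[0,0,0],0,0]
    - [[0,0,0],0,0]
    - [[0,0,-0.3],0,0]
    - [[0,0,-0.5],0,0]
    - [[0,0,-0.5],0,0]
    - [[0,0,-0.4],0,0]

```text
t: 31.6
position: [0.5513, 0.0922, 0.0969]
orientation: [[0.252, -0.631, 0.733], [-0.968, -0.158, 0.196], [-0.008, -0.759, -0.651]]
wrist_force: [-0.1, 1.0, 0.2]
width: 0.0854
```

>>> play_rows:
  steps:
    - [[0,-0.7,-0.6],0,0]
    - [[0,-0.7,-0.6],0,0]
    - [[0,-0.7,-0.6],0,0]
    - [[0,-0.7,-0.6],0,0]
    - [[0,0,0],0,0]
    - [[0,0,0],0,0]

```text
t: 32.35
position: [0.5547, 0.0955, 0.2704]
orientation: [[0.268, -0.623, 0.735], [-0.963, -0.158, 0.217], [-0.019, -0.766, -0.642]]
wrist_force: [1.1, 0.2, -0.5]
width: 0.0852
```

Run:
```python
from plan import *
plan()
ct=cam('top'); save(ct,'t10.png'); np.save('t10.npy',world(ct)); c=cam('scene'); save(c,'s10.png'); np.save('s10.npy',world(c))
a=cv2.imread('pics/s10.png')[205:305,240:400]; b=cv2.imread('pics/t10.png')[175:275,355:495]
cv2.imwrite('pics/v10.png',np.vstack([cv2.resize(a,(480,300),interpolation=cv2.INTER_CUBIC),cv2.resize(b,(420,300),interpolation=cv2.INTER_CUBIC)[:, :].copy() if 0 else cv2.resize(b,(480,300),interpolation=cv2.INTER_CUBIC)]))
for f,p_,nm in(('scene1.npy','pics/scene1.png','home'),('s10.npy','pics/s10.png','now')):
  r=toR(np.load(f))*1000; i=cv2.imread(p_).astype(int)
  for s in(-1,1):
    y=(i[...,2]>i[...,0]+50)&(r[...,0]>-10)&(r[...,0]<100)&(s*r[...,1]>35)&(s*r[...,1]<140)&(r[...,2]>0)&(r[...,2]<75)
    w=r[y&(r[...,2]>8)&(r[...,2]<32)&(r[...,0]>12)&(r[...,0]<70)]
    if s<0: w=w[w[:,1]>-75]
    print(nm,'R' if s<0 else 'L',y.sum(),np.percentile(r[y],[2,50,98],axis=0).round(1).tolist(),np.polyfit(w[:,0]-40,w[:,1],1).round(3))
W=np.load('t10.npy'); ctr=np.array([.4866,-.3428]); an=np.radians(60.39); ly=np.array([np.cos(an),np.sin(an)]); lx=np.array([ly[1],-ly[0]])
d=W[...,:2]-ctr; v=d@ly*1000; u=d@lx*1000; z=W[...,2]*1000
m=(abs(u)<33)&(abs(v)<50)&(z>12)&(z<60); print('sink n',m.sum(),np.percentile(np.stack([u[m],v[m],z[m]],1),[3,50,97],axis=0).round(1)); print(cv2.minAreaRect(np.stack([u[m],v[m]],1).astype(np.float32)))
m=(z>8)&(z<25)&(abs(u)<70)&(abs(v)<210)&~((abs(u)<33)&(abs(v)<50)); print('panel',cv2.minAreaRect((W[m][:,:2]*1000).astype(np.float32)))
```

```text
t 32.35 grasp riser mm [-27.6 -88.4 282.6] q [-0.29 -0.38  2.27  0.81  0.62  0.49]
home R 776 [[9.0, -116.1, 5.6], [41.1, -71.2, 37.0], [72.2, -52.4, 64.4]] [-7.0000e-03 -5.5864e+01]
home L 906 [[9.3, 53.1, 4.5], [43.3, 104.2, 38.2], [73.2, 115.4, 64.3]] [-9.30000e-02  1.00686e+02]
now R 768 [[10.8, -116.4, 6.7], [43.0, -68.8, 36.9], [74.6, -52.3, 64.1]] [ 3.1000e-02 -5.6393e+01]
now L 909 [[9.0, 53.2, 5.5], [43.0, 102.7, 38.5], [73.1, 115.7, 64.3]] [-0.145 97.295]
sink n 64 [[-20.9 -23.1  12.7]
 [ -1.8  -3.8  23.2]
 [ 17.1  19.4  30.8]]
((5.403236389160156, 3.9936904907226562), (78.49014282226562, 30.20602798461914), 47.70623779296875)
panel ((487.1792297363281, -352.24652099609375), (400.1263427734375, 116.41060638427734), 61.74257278442383)
```

View pics/v10.png

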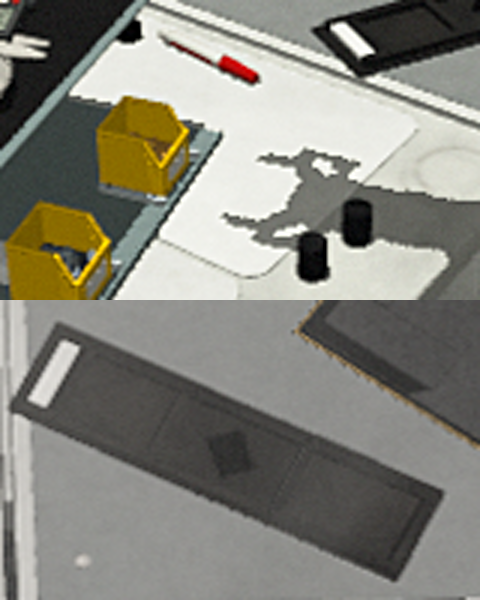

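The picture shows the bin back in its bay at (143,145) and the heat sink flat in the middle pocket at (230,453). The measurements agree, so I'm handing in.

```bash
python3 -c "
from cell import manip
print(manip.sign_off(), manip.get_obs()['t'])"
```

```text
the job is handed in; nothing more can be done
the job is handed in; nothing more can be done
```

The job is done and handed in at about 32 s of robot time. The heat sink lies in the panel's middle pocket and the right-hand bin (brass spacers) is back in its bay.

- **How it went:** The moves only allow turns about the tool's own axis, and a straight-down tool can't reach under the deck. I tilted the tool to 49° by driving it outward against its reach limit. I then lifted the bin out and stood it on the bench to the right. The heat sink went into the pocket next, and the bin went back last.
- **Heat sink:** It is about 2 by 4 mm from the panel's centre. Its top reads roughly at the expected height, but the depth there is noisy, so I have no fine measure of how flat it lies.
- **Bin:** It is within about 0.5 mm of its original sideways position and about 2 mm deeper. It sits at the same height. Its measured angle is 1.8° off the riser, against about -0.4° at the start, with roughly 1° of noise.
- **Other objects:** The other bin shows no shift beyond the noise. The capacitors and panel look unmoved in the last picture; a rough depth fit of the panel came out about 10 mm and 1° off, but it had picked up stray points. I made no final check of the white block or pliers.

**What went wrong:**
- **First return of the bin:** It caught on the left guide with about 23 N at the wrist, because gripping it had shifted it about 5 mm. I lifted it, moved it 5 mm across and set it down cleanly.
- **Joint 3 limit:** While tilting, joint 3 read 0.298 to 0.300 rad against its stated limit of 0.3.

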